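# Peel a sample tray off its stack and hold it in the ioniser's airflow

### The job

A fresh sample tray has to be freed of static before it is filled: first flick the bench ioniser's toggle switch fully over towards the green dot. Then peel only the top tray off its snap-nested stack by raising one corner while the opposite corner is still seated, so that the rest of the stack stays standing where it is. Finish while still holding that tray in the gripper, level and open side up, touching nothing else, with its middle about 12 cm straight in front of the middle of the ioniser's round fan outlet; leave everything else on the bench as it is.

Things in the scene. Friction and masses are not known exactly. Their poses are not given: they have to be found in the camera images.
- tray: top tray: white plastic, 96 x 96 mm over the rim (corners rounded 14 mm), 30 mm high, 60 g; a pan (57 mm floor) inside an upright rim 8 mm thick (outer face 48 mm, inner face 40 mm from centre) and 12 mm high. Pinch the rim, one finger inside, one outside, tips to 10 mm below its top. Origin: underside centre, z up, x, y square to the sides; 64 mm above the table while nested
- stack: rest of the stack, one piece, about 0.8 kg, loose: four such trays nested 12 mm apart in a grey base 126 x 126 mm with guides to 43 mm. Its top rim, 82 mm above the table, carries the underside of the top tray's rim; outer faces flush. Pulled straight up the tray lets go at 5 to 8 N, so the stack may come up with it. Origin: centre of the underside, z up, x, y as the tray's
- tray_mid (a point): middle of the top tray: on its centre line, 15 mm above its origin. A slippery sprung bead inside each rim corner of the stack snaps over a lug under the tray's corner; a corner lets go once raised 4 mm, with about 2 N. Turned up slowly about the rim corner diagonally across (some 15 degrees), the corners let go one after another and the stack stays
- corner0 (a point): on top of the rim (94 mm above the table while nested) at the tray's own -x +y corner, 40 mm from the tray's centre in x and in y. Diagonally across is corner2
- corner1 (a point): on top of the rim (94 mm above the table while nested) at the tray's own +x +y corner, 40 mm from the tray's centre in x and in y. Diagonally across is corner3
- corner2 (a point): on top of the rim (94 mm above the table while nested) at the tray's own +x -y corner, 40 mm from the tray's centre in x and in y. Diagonally across is corner0
- corner3 (a point): on top of the rim (94 mm above the table while nested) at the tray's own -x -y corner, 40 mm from the tray's centre in x and in y. Diagonally across is corner1
- ioniser: bench ionising blower, fixed: white box 85 x 150 mm, from 50 to 200 mm above the table, on a steel bracket 110 x 172 mm; blue front (its -x side, towards the robot) with a round grey fan outlet 126 mm across that stands out to x = -52 mm; toggle switch on its flat top. Origin: centre of the underside, x out of its back, z up
- outlet (a point): middle of the front of the fan outlet, 125 mm above the table; the air blows along the ioniser's -x
- switch_lever (a joint): toggle switch on the ioniser's flat top, rad: 0 = off (bat leans 0.3 rad to the ioniser's +y, grey dot), 0.6 = on (leans as far to its -y, green dot). Hinged about the ioniser's x axis, 204 mm above the table, at x 10 mm, y -20 mm of the ioniser; stiff, stays where it is left; a sideways push of about 1.5 N at the tip turns it, travel of the tip 21 mm
- lever_tip (a point): tip of the toggle's steel bat (8 mm thick at the tip, 5 mm at its foot), 36 mm from the hinge, 238 mm above the table when it leans; round its foot a brass collar, 17 mm across, up to 209 mm
- petri_a: bystander, loose: petri dish with a teal lid, 66 mm across, 14 mm high, origin under its centre
- jar_2: bystander, loose: white sample jar with a blue lid, 52 mm across, 58 mm high, origin under its centre
- jar_4: bystander, loose: white sample jar with a blue lid, 52 mm across, 52 mm high, origin under its centre
- reagent_b: bystander, loose: brown reagent bottle, 52 mm across, 110 mm high, origin under its centre
- tweezers_a: bystander, loose: steel tweezers lying flat, 19 x 128 x 8 mm, origin under their centre
Things that resemble listed ones, but are neither listed nor needed, are in the scene too. Of the things like the tray, leave any that is turquoise; of the rest the smaller one is meant.

How it is judged:
By the outcome, as a careful person would: the job done as asked, in the order asked, and still so for the second after the job is handed in, while the arm keeps its last pose, push and grip.
It also fails if it takes over 54 s, if anything falls off the work surface, if the arm or the gripper's body presses on something with over 40 N, if the wrist force passes 120 N, or if a joint passes its speed limit or range.

### The arm

A 6-joint arm with a two-finger parallel gripper is mounted at the origin on a cart in front of the work surface, level with it; the furniture and walls round the work are solid. World frame = base frame: x ahead of the robot, y to its left, z up, the work surface at z = 0. Lengths are in m, angles in rad, forces in N, time in s.
With the tool pointing down it reaches from about 0.25 to 0.775 m from the base axis. Payload 4 kg.
Tool frame: the origin (TCP) lies at the very end of the fingers, on their centre line; the grasp point (between the pads) lies 19 mm behind it (tcp_to_grasp is the distance from the TCP to the grasp point, in m); z points along the fingers, y is the line along which they close (so a half turn about z gives the same grasp; the last joint's range is limited). The gripper opens to 94 mm and grips with 3 to 60 N. Pads are 16 mm wide; open, the fingers measure 119 mm over their backs; the gripper's body (75 mm by 177 mm) begins 78 mm behind the grasp point.
Start: joints at [1.211, 0.087, 1.371, -0, 1.684, -0.103], TCP at [0.14, 0.532, 0.18] pointing down, gripper open.
Joint ranges: [-3.1, 3.1], [-0.76, 2.03], [0.27, 2.55], [-1.08, 4.22], [0.17, 2.65], [-2.57, 2.57]. Speed limits (rad/s): [2.79, 2.79, 3.14, 3.14, 3.14, 3.14].

### API

Orientations are given as [roll, pitch, yaw] about the fixed x, y, z axes, in that order (R = Rz(yaw) Ry(pitch) Rx(roll)).
In Python, from bench import * gives the robot as it stands.
- The arm moves only by the tool creep_tool, called as name(argument=value, ...) on one line, values as JSON. Schema: {"type":"object","properties":{"moves":{"type":"string"},"only":{"type":"string"},"quiet":{"type":"boolean"},"lines":{"type":"string"}},"required":["moves"],"additionalProperties":false}. moves is a string of 1 to 20 rows, parted by semicolons, with the numbers parted by commas; each row has 5 numbers: the finger opening in m, then dx, dy, dz in m, then a turn about the tool's z in rad; each row shifts and turns the commanded pose from where the row before left it, along the tool's axes as they then stand; what a row does not reach is not made up. A row lasts 1/12 s, in which the tool goes at most 0.0417 m and 0.125 rad, less where a joint would pass 70% of its speed; a pose out of reach is approached as far as the arm can. The fingers move at their own pace and stop on an object; the grip force is fixed at half the most. Time passes only in rows, so rows that do not move let the fingers close. The tool returns the time, the measured TCP pose, the force, the opening and the grip force at its end. only (a regular expression) keeps the lines of the reply that match it, lines (a string "A,B") keeps lines A to B, and quiet returns only ok. Input that does not fit is refused with a message, and nothing moves.
- get_obs(): the state, without advancing time (a new reading comes with each control period).
- snapshot(name): name is "scene" or "top"; returns a dict with "color" (480x640x3 uint8, blue, green, red), "fx", "fy", "cx", "cy" (pixels), "extrinsics" (4x4, takes a point from world to camera coordinates). Camera axes: x right, y down, z forward; pixel columns grow to the right and rows downward; lengths in m; the calibration is good to about 2 mm. A picture is of the moment at which its call begins. There is no depth.
- close_job(): hands the job in; it is judged then, once.
The state is a dict: "time": time; "joint_positions": joint angles; "qvel": joint speeds; "joint_torque": joint torques, N m; "tool_pos": TCP position; "ee_rot": TCP orientation; "wrist_force": force on the tool from outside, world axes, zero at the start; "wrist_torque": the same for the moment, N m; "width": finger opening in m; "finger_force": force on a finger pad.
Only numpy, scipy, OpenCV 4.12 (cv2) and the standard library are available. Lean on these libraries where they do the work, as an engineer would, in place of code of your own. Each camera call takes 0.05 s, during which the arm holds its last target. There are 200 camera calls.

## Working session

There is one attempt and no reset: what is moved stays moved. The work goes in short steps, Python scripts to look and compute and a tool call to move; the robot and the scene stay as the last step left them, time stands still between calls to the robot, and variables do not carry over. Pictures are saved under pics/ and viewed, at most 10 in all, crops included, and the job is handed in when it is done.

```bash
mkdir -p pics
```

Create h.py:
```python
from bench import *
import numpy as np, cv2
def cam(n):
    s=snapshot(n); E=np.array(s["extrinsics"]); K=np.array([[s["fx"],0,s["cx"]],[0,s["fy"],s["cy"]],[0,0,1]])
    return s["color"],K,E
def ray(K,E,px):
    d=E[:3,:3].T@np.linalg.solve(K,[px[0],px[1],1.]); return -E[:3,:3].T@E[:3,3], d/np.linalg.norm(d)
def onz(K,E,px,z):
    o,d=ray(K,E,px); return o+d*(z-o[2])/d[2]
def tri(r1,r2):
    (a,u),(b,v)=r1,r2; s=np.linalg.lstsq(np.c_[u,-v],b-a,rcond=None)[0]; p,q=a+s[0]*u,b+s[1]*v
    return (p+q)/2,np.linalg.norm(p-q)
def proj(K,E,p):
    c=K@(E[:3,:3]@np.array(p)+E[:3,3]); return c[:2]/c[2]
```

Run:
```python
from h import *
for n in("scene","top"):
    im,K,E=cam(n); cv2.imwrite(f"pics/{n}0.png",im); np.savez(f"{n}0.npz",K=K,E=E); print(n,K[0,0],(-E[:3,:3].T@E[:3,3]).round(3),E[2,:3].round(2))
print(get_obs())
```

```text
scene 448.948629422006 [0.142 0.536 0.738] [ 0.42 -0.69 -0.59]
top 512.8113061322892 [ 0.425 -0.153  1.186] [ 0.12  0.   -0.99]
{'time': 0.1, 'joint_positions': array([ 1.21086170e+00,  8.78870126e-02,  1.37209039e+00, -1.30278113e-05,
        1.68359376e+00, -1.03122986e-01]), 'qvel': array([-0.0003962 , -0.00198017, -0.00254169,  0.000602  , -0.00113231,
       -0.0003013 ]), 'joint_torque': array([ 2.28993333e-03, -3.41252625e+01, -3.03300977e+01,  7.19894283e-02,
        3.04994301e-02, -9.61536557e-05]), 'tool_pos': array([0.13952879, 0.53144791, 0.1786245 ]), 'ee_rot': array([-3.13962333e+00, -1.90788524e-04,  2.88477937e+00]), 'wrist_force': array([ 1.84367699, -0.01062607, -0.84439654]), 'wrist_torque': array([ 0.00032304, -0.03473055,  0.0104497 ]), 'finger_force': 0.0, 'width': 0.09410614987014097}
```

View pics/scene0.png

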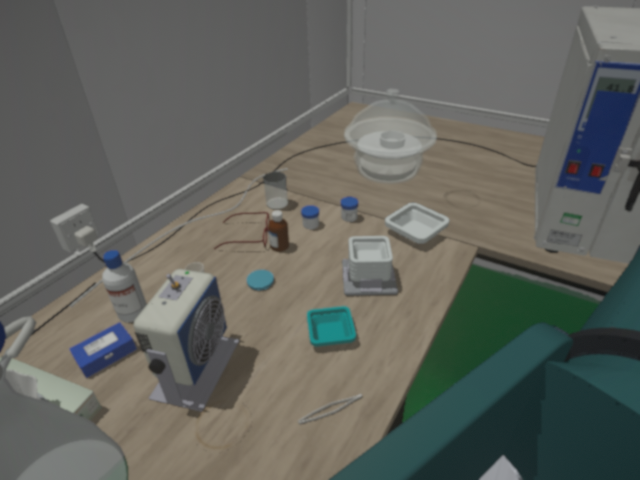

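View pics/top0.png

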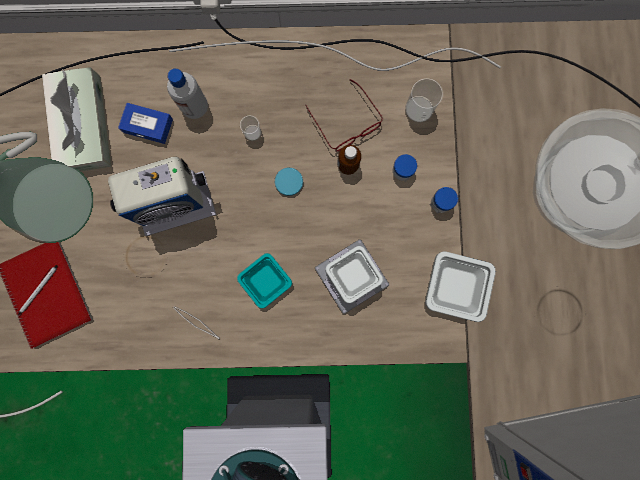

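Top view: the candidates for the tray are the white one on its grey base (352,275), the turquoise one (265,281), the larger white one (460,287) and the dome bowl (605,185). I choose (352,275), in the scene view (370,260). The ioniser is at (160,190) in the top view and (190,320) in the scene view, with its switch at about (153,175) and (173,285).

Run:
```python
from h import *
t=cv2.imread("pics/top0.png"); s=cv2.imread("pics/scene0.png")
def c(im,x,y,w,h): return cv2.resize(im[y:y+h,x:x+w],(400,300),interpolation=cv2.INTER_CUBIC)
m=np.vstack([np.hstack([c(t,302,230,100,75+15),c(s,330,225,80,75)]),np.hstack([c(t,105,150,120,90),c(s,135,255,100,75)])])
cv2.imwrite("pics/m1.png",m)
```

```text
(no output)
```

View pics/m1.png

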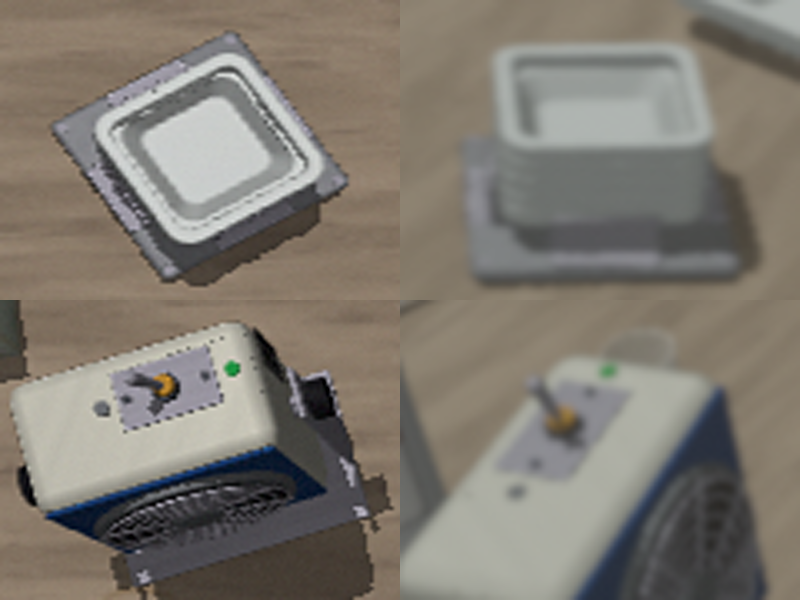

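The crops show the chosen white tray in its grey base. The bat leans towards the grey dot, and the green dot lies at top pixel (174.6,170.4).

Run:
```python
from h import *
t=cv2.imread("pics/top0.png"); s=cv2.imread("pics/scene0.png")
T=np.load("top0.npz");S=np.load("scene0.npz");T=(T["K"],T["E"]);S=(S["K"],S["E"])
def cen(im,box,f):
    x,y,w,h=box; m=f(im[y:y+h,x:x+w].astype(int)); yy,xx=np.nonzero(m); return np.array([xx.mean()+x,yy.mean()+y]),len(xx)
g=lambda a:(a[...,1]>a[...,2]+30)&(a[...,1]>a[...,0]+30)
o=lambda a:(a[...,2]>a[...,0]+60)&(a[...,2]>90)
for n,f,bt,bs in(("green",g,(165,160,20,20),(178,265,20,16)),("collar",o,(145,165,20,20),(165,275,20,20))):
    a,b=cen(t,bt,f),cen(s,bs,f); print(n,a,b,tri(ray(*T,a[0]),ray(*S,b[0])))
for n,a,b in(("grey",(135.6,182.4),(164,303)),("tip",(146.1,174),(169.5,276.5))): print(n,tri(ray(*T,a),ray(*S,b)))
# tray rim
def rect(im,box,thr):
    x,y,w,h=box; m=(im[y:y+h,x:x+w].min(2)>thr).astype(np.uint8); c=max(cv2.findContours(m,0,2)[0],key=cv2.contourArea); return c.reshape(-1,2)+[x,y]
hsv=cv2.cvtColor(t,cv2.COLOR_BGR2HSV)
for thr in(165,180,195):
    c=rect(t,(315,235,75,80),thr); w=np.array([onz(*T,p,.094)[:2] for p in c]); r=cv2.minAreaRect((w*1e3).astype(np.float32)); print(thr,r)
a=lambda p:(302+p[0]/4,230+p[1]/(300/90)); b=lambda p:(330+(p[0]-400)/5,225+p[1]/4)
# rim arcs: top view UL,UR(top),R,B ; matched scene corners
for p in [(97,135),(228,56),(322,165),(190,240)]: print("topc",onz(*T,a(p),.094).round(4))
for p in [(496,47),(692,45),(712,146),(500,148)]: print("scec",onz(*S,b(p),.094).round(4))
print("mid",tri(ray(*T,a((209,150))),ray(*S,b((601,95)))))
# ioniser front top edge
i=lambda p:(105+p[0]/(10/3),150+(p[1]-300)/(10/3))
e=[onz(*T,i(p),.197) for p in [(47,513),(272,445)]]; d=e[1]-e[0]; print("edge",e,np.degrees(np.arctan2(d[1],d[0]))+90)
```

```text
green (array([173.95, 170.1 ]), 20) (array([186.375, 272.25 ]), 8) (array([0.68845565, 0.12992814, 0.19919597]), np.float64(0.00113508475721208))
collar (array([154.13043478, 174.69565217]), 23) (array([176.4, 283.8]), 5) (array([0.6774094 , 0.16620089, 0.20468265]), np.float64(0.0016519900648531757))
grey (array([0.66605534, 0.20617892, 0.19692096]), np.float64(0.0017232221256495669))
tip (array([0.67452948, 0.17501436, 0.22932035]), np.float64(0.002615640233567233))
165 ((482.5150146484375, -226.24038696289062), (95.40584564208984, 95.1020736694336), 30.756675720214844)
180 ((481.9110107421875, -226.03578186035156), (94.0267333984375, 93.8530502319336), 30.961742401123047)
195 ((482.05987548828125, -226.4683380126953), (93.65225219726562, 92.79435729980469), 30.780406951904297)
topc [ 0.49   -0.1679  0.094 ]
topc [ 0.5393 -0.2391  0.094 ]
topc [ 0.4685 -0.2868  0.094 ]
topc [ 0.4225 -0.2155  0.094 ]
scec [ 0.5442 -0.2395  0.094 ]
scec [ 0.4626 -0.2869  0.094 ]
scec [ 0.4158 -0.2037  0.094 ]
scec [ 0.4978 -0.156   0.094 ]
mid (array([ 0.48054839, -0.22698099,  0.08972659]), np.float64(0.0024012007013258217))
edge [array([0.60297807, 0.23640532, 0.197     ]), array([0.64085243, 0.10461417, 0.197     ])] 16.033683293923858
```

Add to h.py:
```python
from scipy.spatial.transform import Rotation as Rt
def need(target,yaw=None):
    o=get_obs(); R=Rt.from_euler("xyz",o["ee_rot"]).as_matrix(); d=np.array(target)-o["tool_pos"]
    print("t",round(o["time"],2),"pos",o["tool_pos"].round(4),"rpy",o["ee_rot"].round(4),"F",o["wrist_force"].round(1),"w",round(o["width"],4),"q",o["joint_positions"].round(2))
    print("tool delta",(R.T@d).round(4),"dist",np.linalg.norm(d).round(4), "" if yaw is None else "turn %.4f"%-((yaw-o["ee_rot"][2]+np.pi)%(2*np.pi)-np.pi))
```

```text
(no output)
```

creep_tool(moves="0.094,-0.031,-0.016,-0.01,0;0.094,-0.031,-0.016,-0.01,0;0.094,-0.031,-0.016,-0.01,0;0.094,-0.031,-0.016,-0.01,0")

```text
time: 0.43
tool_pos: [0.2438, 0.4373, 0.2194]
ee_rot: [-3.14, -0.0, 2.886]
wrist_force: [0.6, 0.4, -0.3]
width: 0.0937
finger_force: 0.0
```

Run:
```python
from h import *
T=np.load("top0.npz");S=np.load("scene0.npz");T=(T["K"],T["E"]);S=(S["K"],S["E"])
print(tri(ray(*T,(45,200)),ray(*S,(45,430))))
print((-(lambda E:E[:3,:3].T@E[:3,3])(cam("scene")[2])).round(3))
need((.45,.25,.30),np.radians(196.2))
```

```text
(array([0.65956152, 0.43063185, 0.13876597]), np.float64(0.03679711526866196))
[0.142 0.536 0.738]
t 0.48 pos [0.2493 0.4343 0.2222] rpy [3.1412 0.0064 2.879 ] F [ 2.2 -1.3  0.7] w 0.094 q [ 0.94 -0.03  1.41 -0.01  1.76 -0.37]
tool delta [-0.2421 -0.1258 -0.0764] dist 0.2833 turn -0.5453
```

creep_tool(moves="0.05,-0.031,-0.016,-0.01,0;0.05,-0.031,-0.016,-0.01,0;0.05,-0.031,-0.016,-0.01,0;0.05,-0.031,-0.016,-0.01,0;0.05,-0.031,-0.016,-0.01,0;0.05,-0.031,-0.016,-0.01,0;0.05,-0.031,-0.016,-0.01,0;0.05,-0.031,-0.016,-0.01,0;0.05,0,0,0,-0.109;0.05,0,0,0,-0.109;0.05,0,0,0,-0.109;0.05,0,0,0,-0.109;0.05,0,0,0,-0.109;0.05,0,0,0,0")

```text
time: 1.65
tool_pos: [0.4506, 0.2518, 0.2991]
ee_rot: [-3.142, -0.001, -2.852]
wrist_force: [-0.2, -0.1, -0.3]
width: 0.0498
finger_force: 0.0
```

```bash
python3 -c "
from h import *
need((.6744,.1764,.30),np.radians(196.2))"
```

```text
t 1.65 pos [0.4506 0.2518 0.2991] rpy [-3.1416e+00 -1.1000e-03 -2.8518e+00] F [-0.2 -0.1 -0.3] w 0.0498 q [ 0.4   0.02  1.21  0.    1.92 -1.46]
tool delta [-0.1929 -0.1362 -0.0011] dist 0.2362 turn 0.0070
```

creep_tool(moves="0.05,-0.032,-0.0227,0,0;0.05,-0.032,-0.0227,0,0;0.05,-0.032,-0.0227,0,0;0.05,-0.032,-0.0227,0,0.007;0.05,-0.032,-0.0227,0,0;0.05,-0.032,-0.0227,0,0;0.05,0,0,0,0;0.05,0,0,0,0")

```text
time: 2.32
tool_pos: [0.6749, 0.1742, 0.2941]
ee_rot: [3.141, -0.008, -2.865]
wrist_force: [-0.8, -0.1, -0.1]
width: 0.0498
finger_force: 0.0
```

Run:
```python
from h import *
need((.6744,.1764,.22),np.radians(196.2))
im,K,E=cam("scene"); im2,_,_=cam("top")
cv2.imwrite("pics/m2.png",np.hstack([cv2.resize(im[180:330,90:240],(400,400)),cv2.resize(im2[110:260,80:230],(400,400))]))
```

```text
t 2.32 pos [0.6749 0.1742 0.2941] rpy [ 3.1405 -0.0079 -2.8651] F [-0.8 -0.1 -0.1] w 0.0498 q [ 0.17  0.46  0.68  0.    2.01 -1.68]
tool delta [-0.0007  0.0022  0.0741] dist 0.0741 turn -0.0063
```

View pics/m2.png

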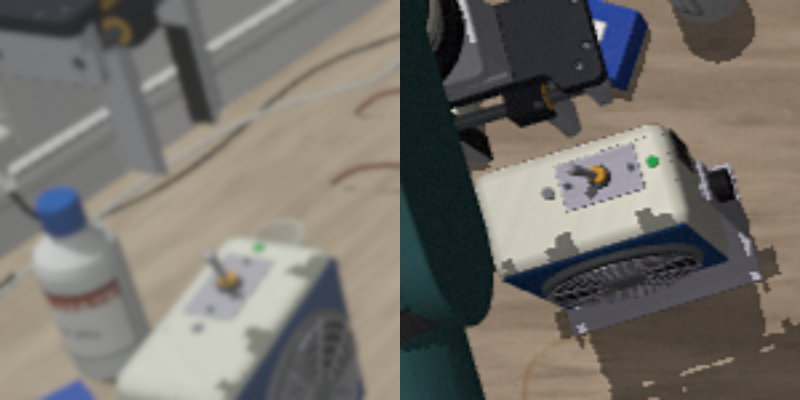

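The picture shows the open fingers above and behind the lever, in the top view near px (138,153) and (108,166). I will check that against the projection.

Run:
```python
from h import *
T=np.load("top0.npz");S=np.load("scene0.npz");T=(T["K"],T["E"]);S=(S["K"],S["E"])
o=get_obs(); R=Rt.from_euler("xyz",o["ee_rot"]).as_matrix()
for y in(-.025,-.0375,.025,.0375):
  for z in (0,-.05): 
    p=o["tool_pos"]+R@[0,y,z]; print(y,z,proj(*T,p).round(1),proj(*S,p).round(1))
print(o["tool_pos"])
im=cv2.imread("pics/m2.png")
```

```text
-0.025 0 [145.5 160.5] [169.1 236. ]
-0.025 -0.05 [135.5 152.4] [162.  210.9]
-0.0375 0 [152.3 158.5] [172.9 231.7]
-0.0375 -0.05 [142.7 150.2] [166.1 206.8]
0.025 0 [118.3 168.7] [152.7 254.2]
0.025 -0.05 [106.7 161. ] [144.5 228.4]
0.0375 0 [111.5 170.7] [148.3 259. ]
0.0375 -0.05 [ 99.5 163.1] [139.9 233.1]
[0.67285082 0.1756893  0.29937686]
```

Run:
```python
from h import *
im,K,E=cam("scene"); im2,_,_=cam("top"); o=get_obs(); print(o["tool_pos"],o["qvel"].round(3))
R=Rt.from_euler("xyz",o["ee_rot"]).as_matrix()
out=[]
for n,(x,y),I in(("scene",(125,195),im),("top",(90,130),im2)):
    z=np.load(n+"0.npz"); c=cv2.resize(I[y:y+75,x:x+50 if 0 else x+66],(396,450),interpolation=cv2.INTER_CUBIC)
    for yy in(-.025,.025):
        q=proj(z["K"],z["E"],o["tool_pos"]+R@[0,yy,0]); cv2.circle(c,tuple(int(v) for v in (q-[x,y])*6),3,(0,0,255),-1)
    out.append(c)
cv2.imwrite("pics/m3.png",np.hstack(out))
```

```text
[0.67217679 0.17620521 0.30198514] [ 0.004 -0.019  0.001 -0.001 -0.001 -0.006]
```

View pics/m3.png

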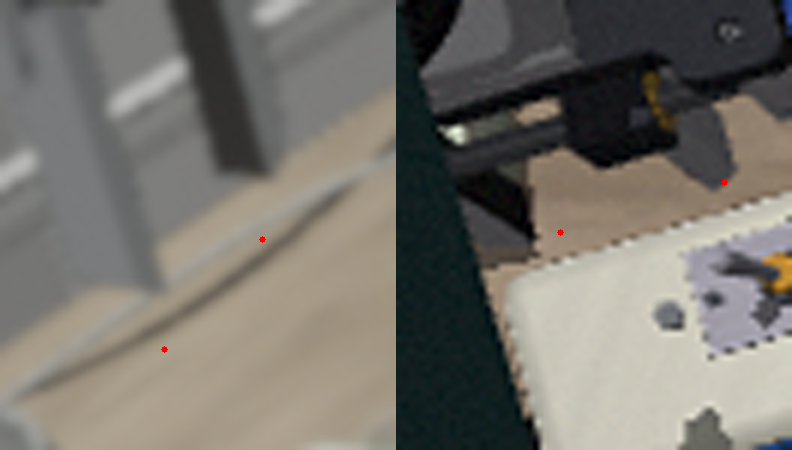

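Run:
```python
from h import *
T=np.load("top0.npz");S=np.load("scene0.npz");T=(T["K"],T["E"]);S=(S["K"],S["E"])
print(tri(ray(*T,(143.7,161.3)),ray(*S,(169.2,224.7))),tri(ray(*T,(112.3,171.7)),ray(*S,(151.7,243.7))))
o=get_obs();R=Rt.from_euler("xyz",o["ee_rot"]).as_matrix();print([(o["tool_pos"]+R@[0,y,0]).round(4) for y in(-.025,.025)])
for n,C in(("top",T),("scene",S)):
  s=snapshot(n); print(np.abs(np.array(s["extrinsics"])-C[1]).max())
```

```text
(array([0.6734025 , 0.14828638, 0.32189932]), np.float64(0.0034308187204838228)) (array([0.65528491, 0.20110992, 0.32462435]), np.float64(0.003267808108538206))
[array([0.6791, 0.1522, 0.302 ]), array([0.6652, 0.2002, 0.302 ])]
0.0
0.0
```

Visually, the finger ends sit about 20 mm above the reported TCP. Straddling the bat is safe either way, so I will descend and compare them directly.

creep_tool(moves="0.05,0,0,0.025,0;0.05,0,0,0.025,0;0.05,0,0,0.025,0;0.05,0,0,0,0;0.05,0,0,0,0;0.05,0,0,0,0;0.05,0,0,0,0;0.05,0,0,0,0;0.05,0,0,0,0")

```text
time: 3.37
tool_pos: [0.6741, 0.1754, 0.2269]
ee_rot: [-3.141, 0.004, -2.86]
wrist_force: [0.2, 0.1, 0.0]
width: 0.0499
finger_force: 0.0
```

Run:
```python
from h import *
need((.6744,.1764,.220),np.radians(196.2))
im,K,E=cam("scene"); im2,_,_=cam("top"); o=get_obs(); R=Rt.from_euler("xyz",o["ee_rot"]).as_matrix()
out=[]
for n,(x,y),I in(("scene",(130,225),im),("top",(100,130),im2)):
    z=np.load(n+"0.npz"); c=cv2.resize(I[y:y+75,x:x+66],(396,450),interpolation=cv2.INTER_CUBIC)
    for yy in(-.025,.025):
        q=proj(z["K"],z["E"],o["tool_pos"]+R@[0,yy,0]); cv2.circle(c,tuple(int(v) for v in (q-[x,y])*6),3,(0,0,255),-1)
    out.append(c)
cv2.imwrite("pics/m4.png",np.hstack(out))
```

```text
t 3.37 pos [0.6741 0.1754 0.2269] rpy [-3.1413  0.0037 -2.8604] F [0.2 0.1 0. ] w 0.0499 q [ 0.17  0.42  0.87  0.    1.85 -1.68]
tool delta [-0.0005  0.0008  0.0069] dist 0.007 turn -0.0015
```

View pics/m4.png

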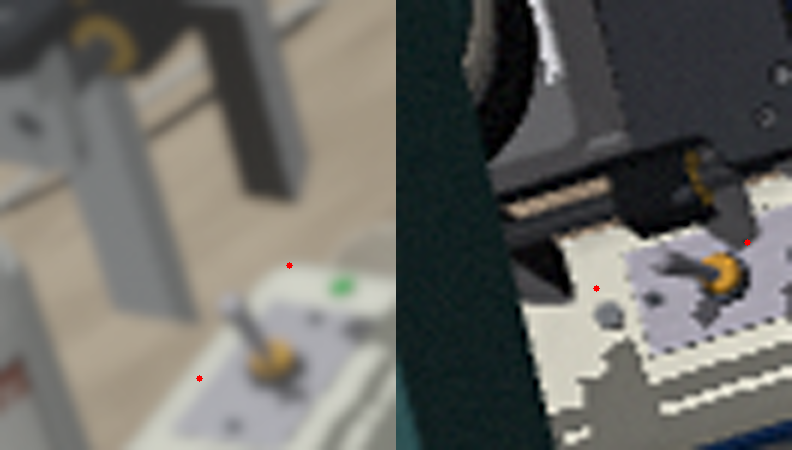

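The finger ends lie visibly about 20 mm above the reported TCP; the inner pad end is at scene crop (195,322) and its dot at (200,378). I will go to reported z of about 0.207, which is safe under either reading, then push towards −y.

creep_tool(moves="0.05,0,0,0.01,0;0.05,0,0,0.01,0;0.05,0,0,0,0;0.05,0,0,0,0;0.05,0,0,0,0;0.05,0,0,0,0")

```text
time: 3.97
tool_pos: [0.6734, 0.1753, 0.2049]
ee_rot: [3.142, 0.0, -2.86]
wrist_force: [0.0, 0.1, 0.3]
width: 0.0499
finger_force: 0.0
```

creep_tool(moves="0.05,0,-0.008,0,0;0.05,0,-0.008,0,0;0.05,0,-0.004,0,0;0.05,0,0,0,0;0.05,0,0,0,0")

```text
time: 4.38
tool_pos: [0.6792, 0.1553, 0.2048]
ee_rot: [-3.142, 0.0, -2.861]
wrist_force: [-0.3, -0.6, 0.5]
width: 0.0501
finger_force: 0.0
```

creep_tool(moves="0.05,0,-0.005,0,0;0.05,0,-0.005,0,0;0.05,0,0,0,0;0.05,0,0,0,0;0.05,0,0,0,0")

```text
time: 4.8
tool_pos: [0.6817, 0.146, 0.2044]
ee_rot: [-3.141, -0.0, -2.861]
wrist_force: [0.7, -0.3, -0.1]
width: 0.0498
finger_force: 0.0
```

creep_tool(moves="0.05,0,-0.003,0,0;0.05,0,-0.003,0,0;0.05,0,0,0,0;0.05,0,0,0,0")

```text
time: 5.13
tool_pos: [0.6833, 0.1404, 0.2045]
ee_rot: [-3.142, -0.0, -2.861]
wrist_force: [-0.4, 1.0, -0.8]
width: 0.0498
finger_force: 0.3
```

creep_tool(moves="0.05,0,-0.003,0,0;0.05,0,0,0,0;0.05,0,0,0,0;0.05,0,0,0,0")

```text
time: 5.47
tool_pos: [0.6839, 0.1385, 0.2045]
ee_rot: [3.141, -0.0, -2.86]
wrist_force: [-0.1, 3.9, -0.5]
width: 0.0501
finger_force: 1.7
```

Run:
```python
from h import *
im,K,E=cam("scene"); im2,_,_=cam("top"); print(get_obs()["wrist_force"],get_obs()["tool_pos"])
cv2.imwrite("pics/m5.png",np.hstack([cv2.resize(I[y:y+75,x:x+66],(396,450),interpolation=cv2.INTER_CUBIC) for (x,y),I in(((140,235),im),((110,130),im2))]))
```

```text
[-1.28662736  4.15529016 -0.9216729 ] [0.68391797 0.13839436 0.20446057]
```

View pics/m5.png

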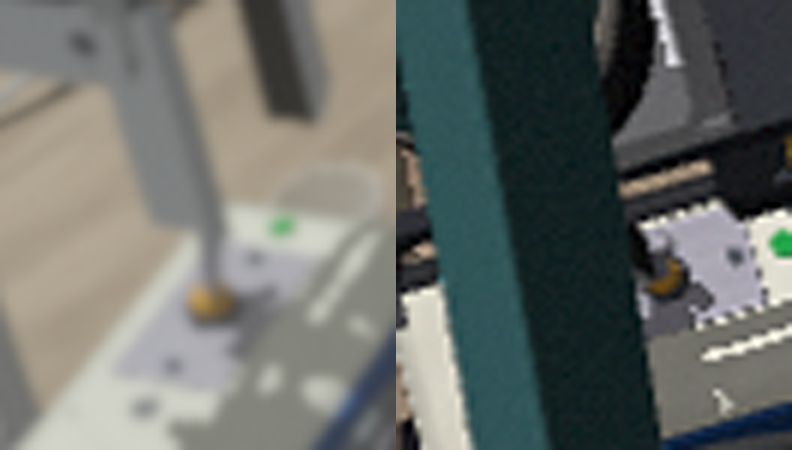

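The bat now leans to the green side: its tip is at top crop (660,240), almost over the collar, and parallax accounts for the rest. I will press a little more to seat it against its stop.

creep_tool(moves="0.05,0,-0.002,0,0;0.05,0,0,0,0;0.05,0,0,0,0")

```text
time: 5.82
tool_pos: [0.684, 0.1382, 0.2043]
ee_rot: [3.138, -0.001, -2.858]
wrist_force: [-1.9, 6.6, -1.3]
width: 0.05
finger_force: 3.5
```

creep_tool(moves="0.05,0,-0.002,0,0;0.05,0,0,0,0;0.05,0,0,0,0")

```text
time: 6.07
tool_pos: [0.6841, 0.138, 0.2043]
ee_rot: [3.135, -0.001, -2.856]
wrist_force: [-2.1, 9.2, -1.9]
width: 0.05
finger_force: 5.0
```

The lever is on its stop: 9 N with no further travel. Next I lift, move to clear ioniser top and touch it lightly, to settle the 20 mm fingertip question.

creep_tool(moves="0.05,0,0.006,0,0;0.05,0,0,-0.025,0;0.05,0,0,-0.025,0;0.05,0,0,0,0;0.05,0,0.035,0,0;0.05,0,0.035,0,0;0.05,0,0,0.025,0;0.05,0,0,0.017,0;0.05,0,0,0,0;0.05,0,0,0,0;0.05,0,0,0,0")

```text
time: 6.98
tool_pos: [0.6648, 0.2061, 0.2136]
ee_rot: [-3.141, 0.001, -2.862]
wrist_force: [-0.8, 0.4, 0.4]
width: 0.0502
finger_force: 0.0
```

creep_tool(moves="0.05,0,0,0.005,0;0.05,0,0,0.005,0;0.05,0,0,0,0;0.05,0,0,0,0")

```text
time: 7.32
tool_pos: [0.6642, 0.2066, 0.2025]
ee_rot: [-3.142, -0.0, -2.861]
wrist_force: [-0.1, -0.7, 1.1]
width: 0.0499
finger_force: 0.0
```

creep_tool(moves="0.05,0,0,0.005,0;0.05,0,0,0.005,0;0.05,0,0,0,0;0.05,0,0,0,0")

```text
time: 7.65
tool_pos: [0.6639, 0.2069, 0.1918]
ee_rot: [3.141, -0.001, -2.86]
wrist_force: [-0.1, 0.7, 0.2]
width: 0.0494
finger_force: 0.0
```

creep_tool(moves="0.05,0,0,0.004,0;0.05,0,0,0.003,0;0.05,0,0,0,0;0.05,0,0,0,0")

```text
time: 7.98
tool_pos: [0.664, 0.2069, 0.1852]
ee_rot: [3.141, -0.001, -2.86]
wrist_force: [-0.5, 1.2, 0.4]
width: 0.0499
finger_force: 0.0
```

creep_tool(moves="0.05,0,0,0.003,0;0.05,0,0,0,0;0.05,0,0,0,0;0.05,0,0,0,0")

```text
time: 8.32
tool_pos: [0.6642, 0.207, 0.1827]
ee_rot: [3.142, 0.0, -2.86]
wrist_force: [-0.5, 0.3, -0.2]
width: 0.05
finger_force: 0.0
```

creep_tool(moves="0.05,0,0,0.003,0;0.05,0,0,0,0;0.05,0,0,0,0;0.05,0,0,0,0")

```text
time: 8.65
tool_pos: [0.6642, 0.2069, 0.1796]
ee_rot: [3.142, -0.0, -2.86]
wrist_force: [0.4, -0.6, -0.4]
width: 0.0502
finger_force: 0.0
```

creep_tool(moves="0.05,0,0,0.003,0;0.05,0,0,0,0;0.05,0,0,0,0;0.05,0,0,0,0")

```text
time: 8.98
tool_pos: [0.6642, 0.207, 0.1766]
ee_rot: [3.142, -0.0, -2.86]
wrist_force: [0.7, 0.1, -0.3]
width: 0.0501
finger_force: 0.0
```

creep_tool(moves="0.05,0,0,0.003,0;0.05,0,0,0,0;0.05,0,0,0,0;0.05,0,0,0,0")

```text
time: 9.32
tool_pos: [0.6646, 0.2071, 0.1758]
ee_rot: [-3.141, 0.003, -2.86]
wrist_force: [-1.9, -0.5, 5.9]
width: 0.0499
finger_force: 2.7
```

Contact came at reported z ≈ 0.176 against a true 0.200, so the real finger ends are about 24 mm behind the reported TCP along tool z. I will check the lateral offset from the earlier pixels while leaving for the tray.

creep_tool(moves="0.05,0,0,-0.03,0;0.05,0,0,-0.03,0;0.05,0,0,-0.03,0;0.05,0,0,0,0.12;0.05,0,0,0,0.12;0.05,0,0,0,0.12;0.05,0,0,0,0.12")

```text
time: 9.9
tool_pos: [0.6643, 0.207, 0.2635]
ee_rot: [3.141, 0.0, 2.937]
wrist_force: [0.5, 0.7, 0.1]
width: 0.0501
finger_force: 0.0
```

Run:
```python
from h import *
T=np.load("top0.npz");S=np.load("scene0.npz");T=(T["K"],T["E"]);S=(S["K"],S["E"])
R=Rt.from_euler("xyz",[-3.1413,.0037,-2.8604]).as_matrix(); t=np.array([.6741,.1754,.2269])
for n,C,p in(("R top",T,(158.2,170.8)),("L top",T,(129.5,180)),("R scn",S,(179.2,258.8)),("R scn",S,(170.8,257)),("L scn",S,(148.8,275.5)),("L scn",S,(162.5,278.7))):
    print(n,(R.T@(onz(*C,p,.2507)-t)).round(4))
need((.34,.0,.33),np.radians(75.8))
```

```text
R top [ 0.0091 -0.0297 -0.0238]
L top [ 0.0101  0.026  -0.0238]
R scn [ 0.0079 -0.0254 -0.0238]
R scn [-0.009  -0.0266 -0.0238]
L scn [-0.0197  0.0259 -0.0237]
L scn [ 0.007   0.0278 -0.0238]
t 9.9 pos [0.6643 0.207  0.2635] rpy [3.1414e+00 1.0000e-04 2.9368e+00] F [0.5 0.7 0.1] w 0.0501 q [ 0.22  0.44  0.78  0.    1.93 -1.15]
tool delta [ 0.2755 -0.2686 -0.0665] dist 0.3905 turn 1.6139
```

creep_tool(moves="0.03,0,0,0,0.124;0.03,0,0,0,0.124;0.03,0,0,0,0.124;0.03,0,0,0,0.124;0.03,0,0,0,0.124;0.03,0,0,0,0.124;0.03,0,0,0,0.124;0.03,0,0,0,0.124;0.03,0,0,0,0.124;0.03,0,0,0,0.124;0.03,0,0,0,0.124;0.03,0,0,0,0.124;0.03,0,0,0,0.124;0.03,0,0,0,0")

```text
time: 11.07
tool_pos: [0.6643, 0.2069, 0.2632]
ee_rot: [-3.141, 0.0, 1.329]
wrist_force: [0.3, 0.1, 0.8]
width: 0.0302
finger_force: 0.0
```

```bash
python3 -c "
from h import *
need((.4284,-.2126,.18),np.radians(75.8))"
```

```text
t 11.07 pos [0.6643 0.2069 0.2632] rpy [-3.1413e+00  1.0000e-04  1.3288e+00] F [0.3 0.1 0.8] w 0.0302 q [0.22 0.44 0.78 0.   1.93 0.46]
tool delta [-0.4638 -0.1284  0.0833] dist 0.4884 turn 0.0058
```

creep_tool(moves="0.03,-0.0357,-0.0099,0,0;0.03,-0.0357,-0.0099,0,0;0.03,-0.0357,-0.0099,0,0;0.03,-0.0357,-0.0099,0,0;0.03,-0.0357,-0.0099,0.009,0;0.03,-0.0357,-0.0099,0.009,0;0.03,-0.0357,-0.0099,0.009,0;0.03,-0.0357,-0.0099,0.009,0;0.03,-0.0357,-0.0099,0.009,0;0.03,-0.0357,-0.0099,0.009,0;0.03,-0.0357,-0.0099,0.009,0;0.03,-0.0357,-0.0099,0.009,0;0.03,-0.0357,-0.0099,0.011,0.006;0.03,0,0,0,0;0.03,0,0,0,0;0.03,0,0,0,0;0.03,0,0,0,0")

```text
time: 12.48
tool_pos: [0.4297, -0.2124, 0.1813]
ee_rot: [3.14, -0.0, 1.328]
wrist_force: [0.8, 1.3, 0.4]
width: 0.0299
finger_force: 0.0
```

Run:
```python
from h import *
need((.4284,-.2126,.08),np.radians(75.8))
t,K,E=cam("top")
z=np.load("top0.npz")
# rim contour recheck where visible and lever check
im,K2,E2=cam("scene")
o=get_obs(); R=Rt.from_euler("xyz",o["ee_rot"]).as_matrix()
def c(I,x,y,w,h,K,E):
    d=cv2.resize(I[y:y+h,x:x+w],(400,400),interpolation=cv2.INTER_CUBIC)
    for p in [o["tool_pos"]+R@[0,s*.015,-.024] for s in(-1,1)]+[np.array([.482-.9694*r,-.2262+.2453*r,.094]) for r in(.0486,.062)]:
        q=(proj(K,E,p)-[x,y])*400/[w,h]; cv2.circle(d,tuple(int(v) for v in q),2,(0,0,255),-1)
    return d
cv2.imwrite("pics/m6.png",np.hstack([c(im,320,190,90,90,K2,E2),c(t,305,230,90,90,K,E)]))
```

```text
t 12.48 pos [ 0.4297 -0.2124  0.1813] rpy [ 3.1403e+00 -3.0000e-04  1.3276e+00] F [0.8 1.3 0.4] w 0.0299 q [-0.58 -0.07  1.53  0.    1.68 -0.33]
tool delta [-0.0005 -0.0014  0.1013] dist 0.1013 turn 0.0046
```

View pics/m6.png

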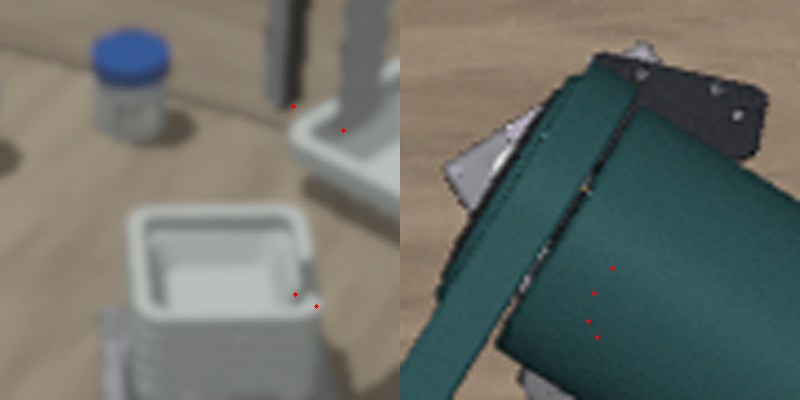

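The finger ends match the projected dots at (293,106) and (343,130), and the target corner dots lie on the rim's near corner at (295–317,294–306). The alignment holds, so I descend.

creep_tool(moves="0.03,0,-0.0014,0.025,0.004;0.03,0,0,0.025,0;0.03,0,0,0.025,0;0.03,0,0,0.025,0;0.03,0,0,0,0;0.03,0,0,0,0;0.03,0,0,0,0;0.03,0,0,0,0")

```text
time: 13.25
tool_pos: [0.4291, -0.2134, 0.0831]
ee_rot: [3.138, 0.001, 1.322]
wrist_force: [-0.4, -0.5, 0.2]
width: 0.0297
finger_force: 0.0
```

```bash
python3 -c "
from h import *
need((.4284,-.2126,.063),np.radians(75.8))"
```

```text
t 13.25 pos [ 0.4291 -0.2134  0.0831] rpy [3.1376e+00 1.2000e-03 1.3217e+00] F [-0.4 -0.5  0.2] w 0.0297 q [-0.58 -0.03  1.69  0.    1.48 -0.33]
tool delta [ 0.0007 -0.001   0.0201] dist 0.0201 turn -0.0013
```

creep_tool(moves="0.03,0.0007,-0.001,0.01,0;0.03,0,0,0.01,0;0.03,0,0,0,0;0.03,0,0,0,0;0.03,0,0,0,0")

```text
time: 13.67
tool_pos: [0.4266, -0.2119, 0.0605]
ee_rot: [-3.141, -0.0, 1.321]
wrist_force: [-0.5, 0.5, -0.6]
width: 0.0301
finger_force: 0.0
```

creep_tool(moves="0.02,0,0,0,0;0.02,0,0,0,0;0.016,0,0,0,0;0.016,0,0,0,0")

```text
time: 14.0
tool_pos: [0.427, -0.2121, 0.061]
ee_rot: [3.141, 0.0, 1.321]
wrist_force: [0.3, -0.2, 0.2]
width: 0.016
finger_force: 0.2
```

creep_tool(moves="0.014,0,0,0,0;0.014,0,0,0,0;0.012,0,0,0,0;0.012,0,0,0,0")

```text
time: 14.33
tool_pos: [0.4275, -0.2123, 0.061]
ee_rot: [3.14, 0.0, 1.321]
wrist_force: [3.5, -1.1, 0.1]
width: 0.0122
finger_force: 1.1
```

creep_tool(moves="0.0125,0,0.001,0,0;0.0125,0,0,0,0;0.012,0,0,0,0;0.012,0,0,0,0")

```text
time: 14.67
tool_pos: [0.4277, -0.2123, 0.0607]
ee_rot: [3.142, 0.0, 1.321]
wrist_force: [2.0, -0.3, 0.1]
width: 0.0118
finger_force: 0.5
```

creep_tool(moves="0.0115,0,0,0,0;0.0115,0,0,0,0;0.011,0,0,0,0;0.011,0,0,0,0")

```text
time: 15.0
tool_pos: [0.4277, -0.2123, 0.0607]
ee_rot: [3.142, -0.0, 1.321]
wrist_force: [1.3, -0.5, 0.9]
width: 0.0113
finger_force: 7.0
```

creep_tool(moves="0.009,0,0,0,0;0.009,0,0,0,0;0.009,0,0,0,0")

```text
time: 15.25
tool_pos: [0.4275, -0.2123, 0.0607]
ee_rot: [-3.141, 0.0, 1.321]
wrist_force: [0.0, -1.6, 1.1]
width: 0.0105
finger_force: 27.7
```

creep_tool(moves="0.009,0,0,-0.002,0;0.009,0,0,0,0;0.009,0,0,-0.002,0;0.009,0,0,0,0;0.009,0,0,0,0")

```text
time: 15.67
tool_pos: [0.4268, -0.2114, 0.0638]
ee_rot: [-3.139, -0.001, 1.321]
wrist_force: [-0.1, 0.5, -6.2]
width: 0.0105
finger_force: 29.1
```

creep_tool(moves="0.0103,0,0,0,0;0.0103,0,0,0,0;0.0103,0,0,0,0")

```text
time: 15.92
tool_pos: [0.4272, -0.2118, 0.0643]
ee_rot: [-3.14, -0.001, 1.321]
wrist_force: [-0.3, 1.2, -5.8]
width: 0.0105
finger_force: 17.8
```

Run:
```python
from h import *
need((.4284,-.2126,.063))
im,K,E=cam("scene"); cv2.imwrite("pics/m7.png",cv2.resize(im[220:310,325:415],(600,600),interpolation=cv2.INTER_CUBIC))
```

```text
t 15.92 pos [ 0.4272 -0.2118  0.0643] rpy [-3.1402e+00 -6.0000e-04  1.3209e+00] F [-0.3  1.2 -5.8] w 0.0105 q [-0.58 -0.02  1.71  0.    1.45 -0.33]
tool delta [-0.0004  0.0014  0.0013] dist 0.0019
```

View pics/m7.png

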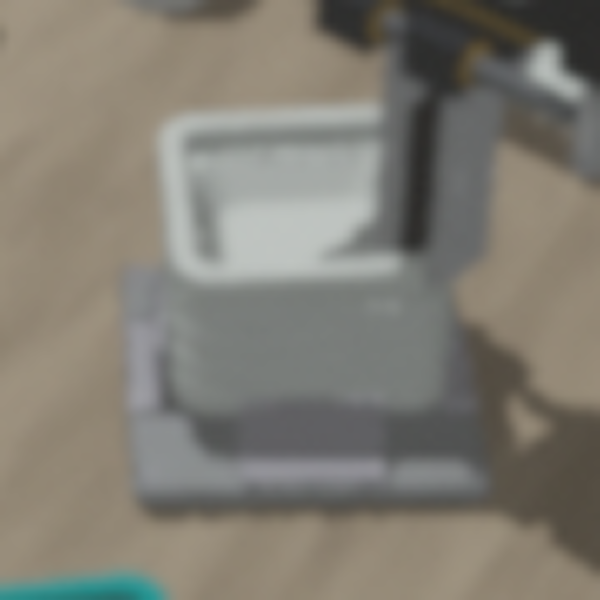

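The stack's base looks flat on the table, with a small gap under the tray's held corner near (385,300). The grip is stiff, so I ease it to let the tray tilt, then raise in small steps.

creep_tool(moves="0.0107,0,0,0,0;0.0107,0,0,0,0;0.0107,0,0,0,0")

```text
time: 16.22
tool_pos: [0.4275, -0.2122, 0.0647]
ee_rot: [-3.141, -0.0, 1.321]
wrist_force: [-0.9, 0.8, -5.1]
width: 0.0109
finger_force: 11.5
```

creep_tool(moves="0.0107,0,0,-0.001,0;0.0107,0,0,0,0;0.0107,0,0,0,0")

```text
time: 16.47
tool_pos: [0.4279, -0.212, 0.066]
ee_rot: [3.141, -0.001, 1.321]
wrist_force: [-0.4, 2.1, -4.1]
width: 0.0113
finger_force: 11.7
```

The opening grows and the force falls, so the tray is tilting and the peel has begun.

creep_tool(moves="0.0107,0,0,-0.001,0;0.0107,0,0,0,0;0.0107,0,0,-0.001,0;0.0107,0,0,0,0;0.0107,0,0,0,0")

```text
time: 16.88
tool_pos: [0.4277, -0.2123, 0.0686]
ee_rot: [3.141, 0.0, 1.321]
wrist_force: [-3.3, 2.6, 2.0]
width: 0.0109
finger_force: 13.5
```

creep_tool(moves="0.0107,0,0,-0.001,0;0.0107,0,0,0,0;0.0107,0,0,-0.001,0;0.0107,0,0,0,0;0.0107,0,0,0,0")

```text
time: 17.3
tool_pos: [0.4277, -0.2125, 0.0697]
ee_rot: [3.141, 0.0, 1.321]
wrist_force: [-3.2, 1.4, -0.3]
width: 0.0107
finger_force: 13.6
```

creep_tool(moves="0.009,0,0,0,0;0.009,0,0,-0.002,0;0.009,0,0,-0.002,0;0.009,0,0,-0.002,0;0.009,0,0,0,0;0.009,0,0,0,0")

```text
time: 17.8
tool_pos: [0.4269, -0.2122, 0.0755]
ee_rot: [-3.14, 0.0, 1.32]
wrist_force: [-4.4, 1.0, -1.4]
width: 0.0103
finger_force: 31.1
```

creep_tool(moves="0.009,0,0,-0.004,0;0.009,0,0,-0.004,0;0.009,0,0,-0.004,0;0.009,0,0,-0.004,0;0.009,0,0,0,0;0.009,0,0,0,0")

```text
time: 18.3
tool_pos: [0.4285, -0.2126, 0.0926]
ee_rot: [3.139, 0.0, 1.321]
wrist_force: [-0.5, 0.3, -0.8]
width: 0.0102
finger_force: 30.2
```

creep_tool(moves="0.009,0,0,-0.01,0;0.009,0,0,-0.02,0;0.009,0,0,-0.02,0;0.009,0,0,-0.02,0;0.009,0,0,0,0;0.009,0,0,0,0;0.009,0,0,0,0")

```text
time: 18.88
tool_pos: [0.4273, -0.2119, 0.1607]
ee_rot: [-3.14, -0.001, 1.321]
wrist_force: [-0.0, -0.6, -1.7]
width: 0.0102
finger_force: 30.2
```

Run:
```python
from h import *
need((.441,.149,.16))
im,K,E=cam("scene"); a=im[150:310,300:460]; b=im[250:310,140:200]
cv2.imwrite("pics/m8.png",np.hstack([cv2.resize(a,(560,560),interpolation=cv2.INTER_CUBIC),cv2.resize(b,(240,560)[:1]+(240,)) if 0 else np.vstack([cv2.resize(b,(240,240),interpolation=cv2.INTER_CUBIC),np.zeros((320,240,3),np.uint8)])]))
```

```text
t 18.88 pos [ 0.4273 -0.2119  0.1607] rpy [-3.1403e+00 -6.0000e-04  1.3208e+00] F [-0.  -0.6 -1.7] w 0.0102 q [-0.58 -0.07  1.57  0.    1.65 -0.33]
tool delta [ 0.3531 -0.076   0.001 ] dist 0.3612
```

View pics/m8.png

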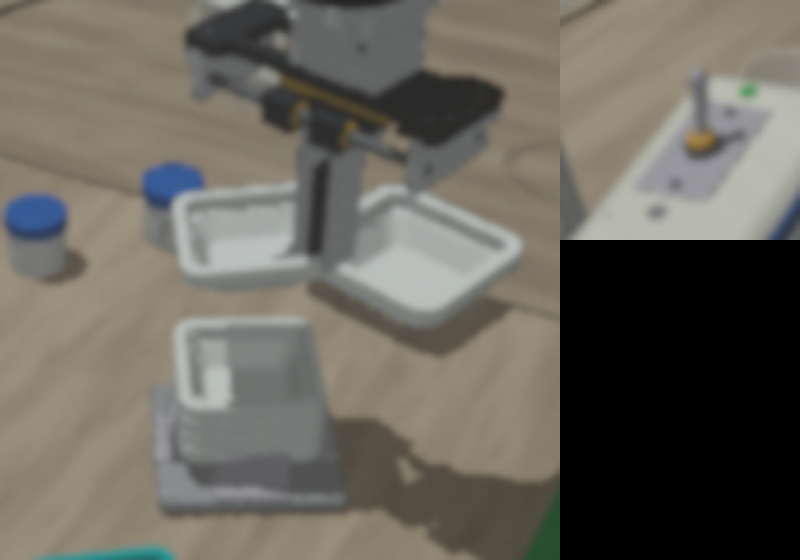

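The tray is held clear with its rim at about (175–330,190–280). The stack still stands in its base, and the bat at (698,75)–(700,142) now leans to the green side. Now I carry the tray.

creep_tool(moves="0.009,0.015,-0.003,0,0;0.009,0.028,-0.006,0,0;0.009,0.028,-0.006,0,0;0.009,0.028,-0.006,0,0;0.009,0.028,-0.006,0,0;0.009,0.028,-0.006,0,0;0.009,0.028,-0.006,0,0;0.009,0.028,-0.006,0,0;0.009,0.028,-0.006,0,0;0.009,0.028,-0.006,0,0;0.009,0.028,-0.006,0,0;0.009,0.028,-0.006,0,0;0.009,0.02,-0.004,0,0;0.009,0.01,-0.003,0,0;0.009,0,0,0.015,0;0.009,0,0,0.015,0;0.009,0,0,0.015,0;0.009,0,0,0.008,0;0.009,0,0,0,0;0.009,0,0,0,0")

```text
time: 20.6
tool_pos: [0.4409, 0.1481, 0.108]
ee_rot: [-3.14, 0.001, 1.32]
wrist_force: [-0.7, 0.6, 0.2]
width: 0.0105
finger_force: 30.2
```

Run:
```python
from h import *
from h import _ if 0 else proj
```

Run:
```python
from h import *
need((.441,.149,.107))
o=get_obs();R=Rt.from_euler("xyz",o["ee_rot"]).as_matrix()
S,K,E=cam("scene");T,K2,E2=cam("top")
cv2.imwrite("pics/s_f.png",S);cv2.imwrite("pics/t_f.png",T)
x=np.array([.960,.279,0]);y=np.array([-.279,.960,0]);h=np.array([.6774,.1662,.204])
for s in(1,-1): print("tip pred",s,proj(K,E,h+s*.0106*y+[0,0,.0344]))
c=o["tool_pos"]+R@[0,.0553,0]; rim=o["tool_pos"][2]+.0333; c[2]=rim; print("tray centre expected",c)
for r,(nm,I,k,e) in enumerate((("scene",S,K,E),("top",T,K2,E2))):
    print(nm,[proj(k,e,c+R@[a*.0553,b*.0553,0]).round(1) for a,b in((0,1),(1,0),(0,-1),(-1,0))])
    q=proj(k,e,c).astype(int); x0,y0=q[0]-70,q[1]-60; g=I[y0:y0+120,x0:x0+140]
    hsv=cv2.cvtColor(g,cv2.COLOR_BGR2HSV); m=((hsv[...,1]<40)&(g.min(2)>130)).astype(np.uint8)
    cs=sorted(cv2.findContours(m,0,2)[0],key=cv2.contourArea)[-2:]
    for cc in cs:
        if cv2.contourArea(cc)<100: continue
        p=cc.reshape(-1,2)+[x0,y0]; print(cv2.contourArea(cc),"L",p[p[:,0].argmin()],"R",p[p[:,0].argmax()],"T",p[p[:,1].argmin()],"B",p[p[:,1].argmax()])
```

```text
t 20.6 pos [0.4409 0.1481 0.108 ] rpy [-3.1400e+00  8.0000e-04  1.3202e+00] F [-0.7  0.6  0.2] w 0.0105 q [ 0.2  -0.08  1.68 -0.    1.54  0.45]
tool delta [ 0.0009 -0.0001  0.001 ] dist 0.0014 
tip pred 1 [168.53709433 273.13635322]
tip pred -1 [174.81288621 265.34476725]
tray centre expected [0.49444235 0.13438866 0.14130074]
scene [array([253.9, 318.7]), array([248.1, 353.5]), array([295. , 352.7]), array([297.2, 318. ])]
1590.5 L [243 355] R [293 363] T [260 318] B [259 367]
top [array([185.3, 243.8]), array([152.1, 263.8]), array([171.1, 296.6]), array([204.5, 276.2])]
148.5 L [151 268] R [165 270] T [153 263] B [161 281]
602.5 L [171 249] R [207 277] T [184 241] B [205 279]  File "<stdin>", line 2
    from h import _ if 0 else proj
                    ^^
SyntaxError: invalid syntax
```

Run:
```python
from h import *
o=get_obs();R=Rt.from_euler("xyz",o["ee_rot"]).as_matrix()
c=o["tool_pos"]+R@[0,.0553,0]; c[2]=o["tool_pos"][2]+.0333
D=.0679; names=["far","left","near","right"]; dirs=[(0,1),(1,0),(0,-1),(-1,0)]
res={}
for nm in("scene","top"):
    z=np.load(nm+"0.npz");k,e=z["K"],z["E"]; I=cv2.imread(f"pics/{nm[0]}_f.png"); g=I.min(2).astype(np.float32)
    P=[proj(k,e,c+R@[a*D,b*D,0]) for a,b in dirs]; m=proj(k,e,c); L={}
    for i in range(4):
        a,b=P[i],P[(i+1)%4]; t=(b-a)/np.linalg.norm(b-a); n=np.array([t[1],-t[0]]); n*=np.sign(n@((a+b)/2-m))
        pts=[]
        for s in np.linspace(.22,.78,25):
            u=np.arange(-4,5.01,.25); q=(a+(b-a)*s)+u[:,None]*n
            v=cv2.remap(g,q[:,0].astype(np.float32)[None],q[:,1].astype(np.float32)[None],1)[0]
            d=np.convolve(v,[1]*4+[-1]*4,"valid"); j=d.argmax()   # bright->dark outward
            if d[j]>4*25: pts.append((s,u[j+4]-.125))
        pts=np.array(pts)
        if len(pts)>=8:
            med=np.median(pts[:,1]); pts=pts[abs(pts[:,1]-med)<1.5]; f=np.polyfit(pts[:,0],pts[:,1],1)
            L[i]=(a+n*f[1],b+n*(f[0]+f[1])); print(nm,names[i]+"-"+names[(i+1)%4],len(pts),"offsets px at ends",np.polyval(f,[0,1]).round(2),"std",np.std(pts[:,1]-np.polyval(f,pts[:,0])).round(2))
    cr=lambda p:np.append(p,1)
    for i in range(4):
        if i in L and (i-1)%4 in L:
            x=np.cross(np.cross(cr(L[i][0]),cr(L[i][1])),np.cross(cr(L[(i-1)%4][0]),cr(L[(i-1)%4][1]))); res[nm,i]=((k,e),x[:2]/x[2])
for i in range(4):
    if ("scene",i) in res and ("top",i) in res:
        a,b=res["scene",i],res["top",i]; print(names[i],tri(ray(*a[0],a[1]),ray(*b[0],b[1])),"exp",(c+R@[dirs[i][0]*D,dirs[i][1]*D,0]).round(4))
    elif ("scene",i) in res: print(names[i],"scene on rim plane",onz(*res["scene",i][0],res["scene",i][1],c[2]),"exp",c+R@[dirs[i][0]*D,dirs[i][1]*D,0])
```

```text
scene left-near 9 offsets px at ends [ 1.46 -2.83] std 0.07
top left-near 11 offsets px at ends [4.09 4.06] std 0.1
top near-right 10 offsets px at ends [-3.28 -2.75] std 0.06
```

Create rim.py:
```python
from h import *
o=get_obs();R=Rt.from_euler("xyz",o["ee_rot"]).as_matrix()
c=o["tool_pos"]+R@[0,.0553,0]; c[2]=o["tool_pos"][2]+.0333
D=.0679; names=["far","left","near","right"]; dirs=[(0,1),(1,0),(0,-1),(-1,0)]
for nm in("scene","top"):
    z=np.load(nm+"0.npz");k,e=z["K"],z["E"]; I=cv2.imread(f"pics/{nm[0]}_f.png"); g=I[...,0].astype(np.float32)
    P=[proj(k,e,c+R@[a*D,b*D,0]) for a,b in dirs]; m=proj(k,e,c); print(nm,"corners",np.round(P,1).tolist())
    for i in range(4):
        a,b=P[i],P[(i+1)%4]; t=(b-a)/np.linalg.norm(b-a); n=np.array([t[1],-t[0]]); n*=np.sign(n@((a+b)/2-m))
        print(names[i],names[(i+1)%4])
        for s in(.25,.5,.75):
            u=np.arange(-7,8); q=(a+(b-a)*s)+u[:,None]*n
            print("  ",cv2.remap(g,q[:,0].astype(np.float32)[None],q[:,1].astype(np.float32)[None],1)[0].astype(int).tolist())
```

```bash
python3 rim.py
```

```text
scene corners [[248.9, 314.4], [241.2, 357.1], [299.5, 356.3], [301.7, 313.6]]
far left
   [134, 157, 183, 197, 197, 184, 160, 136, 128, 128, 129, 130, 131, 131, 130]
   [129, 159, 186, 198, 197, 181, 154, 134, 130, 130, 125, 118, 112, 108, 106]
   [136, 170, 192, 199, 194, 169, 129, 95, 85, 85, 84, 81, 78, 81, 88]
left near
   [139, 139, 139, 139, 139, 139, 145, 163, 184, 197, 198, 183, 158, 138, 131]
   [203, 203, 203, 203, 203, 202, 202, 202, 202, 198, 183, 159, 140, 132, 132]
   [114, 114, 116, 119, 130, 152, 177, 193, 195, 183, 160, 140, 131, 130, 130]
near right
   [107, 112, 115, 115, 113, 113, 113, 113, 113, 113, 115, 118, 122, 125, 126]
   [106, 102, 99, 96, 91, 83, 74, 68, 63, 59, 54, 52, 53, 56, 59]
   [49, 48, 47, 47, 49, 51, 53, 53, 50, 48, 47, 47, 47, 47, 46]
right far
   [51, 49, 48, 47, 47, 46, 46, 50, 61, 79, 97, 107, 112, 114, 115]
   [106, 89, 76, 81, 93, 97, 94, 82, 66, 57, 56, 56, 56, 54, 51]
   [192, 189, 169, 143, 123, 111, 102, 99, 95, 89, 86, 84, 82, 81, 82]
top corners [[186.5, 237.2], [145.8, 261.8], [169.1, 302.2], [210.1, 277.0]]
far left
   [126, 84, 126, 203, 219, 209, 97, 63, 65, 64, 62, 59, 59, 57, 55]
   [52, 53, 53, 51, 48, 50, 51, 50, 52, 54, 66, 65, 63, 57, 59]
   [49, 49, 50, 51, 50, 51, 50, 49, 51, 48, 50, 50, 49, 46, 49]
left near
   [184, 205, 126, 133, 204, 216, 204, 150, 104, 102, 51, 34, 23, 23, 23]
   [115, 152, 148, 144, 176, 84, 43, 19, 21, 12, 17, 47, 84, 68, 51]
   [33, 26, 24, 21, 21, 14, 24, 40, 38, 19, 7, 11, 11, 10, 25]
near right
   [20, 48, 66, 74, 93, 134, 105, 107, 78, 61, 63, 65, 60, 65, 58]
   [106, 92, 81, 86, 106, 107, 107, 115, 82, 60, 56, 54, 54, 55, 56]
   [212, 166, 80, 86, 105, 109, 109, 97, 73, 58, 57, 59, 60, 61, 60]
right far
   [141, 131, 121, 180, 210, 217, 209, 146, 69, 56, 55, 84, 108, 111, 113]
   [140, 132, 143, 182, 209, 218, 207, 144, 101, 106, 109, 108, 110, 111, 115]
   [137, 143, 181, 181, 207, 219, 208, 143, 92, 67, 61, 67, 60, 63, 72]
```

Create fit.py:
```python
from h import *
from scipy.optimize import least_squares
o=get_obs();R=Rt.from_euler("xyz",o["ee_rot"]).as_matrix()
c=o["tool_pos"]+R@[0,.0553,0]; c[2]=o["tool_pos"][2]+.0333
D=.0679; dirs=[(0,1),(1,0),(0,-1),(-1,0)]
M=[("scene",0,.25,-1.),("scene",0,.5,-1.),("scene",0,.75,-1.3),("scene",1,.25,4.7),("scene",1,.5,3.7),("scene",1,.75,2.9),("top",0,.25,-1.6),("top",1,.25,.1),("top",3,.25,.1),("top",3,.5,.1),("top",3,.75,.1)]
cal={n:np.load(n+"0.npz") for n in("scene","top")}
gp=np.array([0,-.0553,0])
def cor(i,p): # tool-frame small rotation about grip point
    l=np.array([*np.array(dirs[i])*D,0]); l=gp+p[:3]+Rt.from_rotvec(p[3:]).apply(l-gp); return c+R@l
def off(p):
    r=[]
    for n,i,s,v in M:
        k,e=cal[n]["K"],cal[n]["E"]; z=np.zeros(6)
        a,b=proj(k,e,cor(i,z)),proj(k,e,cor((i+1)%4,z)); m=proj(k,e,c); t=(b-a)/np.linalg.norm(b-a); nn=np.array([t[1],-t[0]]); nn*=np.sign(nn@((a+b)/2-m))
        a2,b2=proj(k,e,cor(i,p)),proj(k,e,cor((i+1)%4,p)); q=a+(b-a)*s; d=b2-a2; w=((q-a2)@nn); 
        # intersection of normal through q with new edge
        u=np.linalg.solve(np.c_[nn,-d],a2-q)[0]; r.append((u-v)/.5)
    return np.array(r+list(p[:3]/.003)+list(p[3:]/.12))
f=least_squares(off,np.zeros(6)); p=f.x
print("shift mm (tool)",(p[:3]*1e3).round(1),"rot deg (tool)",np.degrees(p[3:]).round(1),"sd deg",np.degrees(np.sqrt(np.diag(np.linalg.inv(f.jac.T@f.jac)))[3:]).round(1)); print("res px",(f.fun[:len(M)]*.5).round(1))
mid=c+R@(gp+p[:3]+Rt.from_rotvec(p[3:]).apply(-gp+[0,0,.015])); print("tray mid",mid.round(4))
ou=np.array([.6123,.1681,.125]);x=np.array([.960,.279,0]);y=np.array([-.279,.960,0]);d=mid-ou; print("along -x",-d@x,"side",d@y,"dz",d[2]); print("target .12,0,0")
```

```bash
python3 fit.py
```

```text
shift mm (tool) [ 1.3 -0.2  4.2] rot deg (tool) [ 5.2 -1.7 -0.9] sd deg [2.5 2.6 0.9]
res px [-0.2 -0.3 -0.  -0.  -0.  -0.2  0.5 -0.2 -0.1 -0.1 -0.2]
tray mid [0.4942 0.1368 0.1186]
along -x 0.1221108205546791 side 0.00288629081968993 dz -0.006432933535504712
target .12,0,0
```

The fit says the tray droops about 5° and slid about 4 mm in the grip. The bench below is clear, so I set the tray down flat there and regrip deeper.

creep_tool(moves="0.009,0,0,0.02,0;0.009,0,0,0.02,0;0.009,0,0,0.02,0;0.009,0,0,0.02,0;0.009,0,0,0.01,0;0.009,0,0,0,0;0.009,0,0,0,0;0.009,0,0,0,0")

```text
time: 21.37
tool_pos: [0.4428, 0.1489, 0.0204]
ee_rot: [3.139, -0.001, 1.321]
wrist_force: [0.7, -0.5, -1.7]
width: 0.0102
finger_force: 30.2
```

creep_tool(moves="0.0105,0,0,0.004,0;0.0107,0,0,0.003,0;0.0107,0,0,0,0;0.0107,0,0,0,0")

```text
time: 21.7
tool_pos: [0.4414, 0.1486, 0.0118]
ee_rot: [3.142, -0.0, 1.321]
wrist_force: [-0.3, 0.5, -0.7]
width: 0.0109
finger_force: 12.5
```

creep_tool(moves="0.0107,0,0,0.003,0;0.0107,0,0,0,0;0.0107,0,0,0,0")

```text
time: 21.95
tool_pos: [0.4412, 0.1486, 0.0085]
ee_rot: [-3.141, 0.0, 1.321]
wrist_force: [0.6, 0.2, -0.7]
width: 0.0108
finger_force: 12.5
```

creep_tool(moves="0.0107,0,0,0.003,0;0.0107,0,0,0,0;0.0107,0,0,0,0")

```text
time: 22.2
tool_pos: [0.4412, 0.1486, 0.0054]
ee_rot: [-3.141, 0.0, 1.321]
wrist_force: [0.7, 0.2, -0.4]
width: 0.0105
finger_force: 12.5
```

creep_tool(moves="0.0107,0,0,0.002,0;0.0107,0,0,0,0;0.0107,0,0,0,0")

```text
time: 22.45
tool_pos: [0.4414, 0.1486, 0.0036]
ee_rot: [-3.141, -0.0, 1.321]
wrist_force: [0.5, -0.5, -0.4]
width: 0.0105
finger_force: 12.4
```

creep_tool(moves="0.0107,0,0,0.002,0;0.0107,0,0,0,0;0.0107,0,0,0,0")

```text
time: 22.7
tool_pos: [0.4416, 0.1486, 0.0018]
ee_rot: [3.141, -0.0, 1.321]
wrist_force: [0.6, 0.5, 0.6]
width: 0.0109
finger_force: 11.8
```

creep_tool(moves="0.0107,0,0,0.001,0;0.0107,0,0,0,0;0.018,0,0,0,0;0.018,0,0,0,0;0.018,0,0,0.004,0;0.018,0,0,0,0;0.018,0,0,0,0;0.018,0,0,0,0")

```text
time: 23.37
tool_pos: [0.4413, 0.1486, -0.0035]
ee_rot: [-3.141, 0.0, 1.321]
wrist_force: [-0.4, -0.1, 0.2]
width: 0.0179
finger_force: 0.0
```

creep_tool(moves="0.013,0,0,0,0;0.013,0,0,0,0;0.012,0,0,0,0;0.012,0,0,0,0;0.0115,0,0,0,0;0.0115,0,0,0,0")

```text
time: 23.87
tool_pos: [0.4414, 0.1486, -0.0033]
ee_rot: [3.141, -0.0, 1.321]
wrist_force: [-0.7, -0.8, 0.0]
width: 0.0116
finger_force: 3.5
```

creep_tool(moves="0.009,0,0,0,0;0.009,0,0,0,0;0.009,0,0,0,0;0.009,0,0,0,0")

```text
time: 24.2
tool_pos: [0.4414, 0.1486, -0.0033]
ee_rot: [3.142, -0.0, 1.321]
wrist_force: [-0.3, -0.7, 0.5]
width: 0.0103
finger_force: 27.0
```

creep_tool(moves="0.007,0,0,-0.005,0;0.007,0,0,-0.015,0;0.007,0,0,-0.02,0;0.007,0,0,-0.02,0;0.007,0,0,-0.02,0;0.007,0,0,-0.02,0;0.007,0,0,-0.01,0;0.007,0,0,0,0;0.007,0,0,0,0;0.007,0,0,0,0;0.007,0,0,0,0;0.007,0,0,0,0")

```text
time: 25.2
tool_pos: [0.4404, 0.1484, 0.1051]
ee_rot: [-3.139, 0.001, 1.321]
wrist_force: [-1.0, -0.6, -0.6]
width: 0.0106
finger_force: 28.9
```

Run:
```python
from h import *
for n in("scene","top"): cv2.imwrite(f"pics/{n[0]}_f.png",cam(n)[0])
need((.441,.149,.107))
```

```bash
python3 rim.py
```

```text
t 25.3 pos [0.4408 0.1485 0.1057] rpy [-3.1399e+00  7.0000e-04  1.3208e+00] F [ 0.1 -0.4 -0.3] w 0.0102 q [ 0.2  -0.07  1.68  0.    1.54  0.45]
tool delta [ 0.0005  0.0001 -0.0013] dist 0.0014 
scene corners [[249.6, 316.2], [242.0, 359.0], [300.1, 358.1], [302.3, 315.3]]
far left
   [155, 135, 128, 146, 174, 193, 197, 189, 169, 144, 131, 129, 130, 131, 131]
   [121, 122, 136, 164, 188, 197, 194, 178, 153, 134, 128, 123, 110, 95, 86]
   [119, 127, 151, 180, 195, 197, 185, 154, 111, 81, 77, 77, 78, 78, 78]
left near
   [137, 138, 140, 142, 146, 159, 179, 194, 197, 186, 165, 144, 133, 131, 133]
   [202, 201, 199, 199, 199, 200, 200, 198, 193, 177, 154, 137, 131, 131, 132]
   [112, 113, 116, 124, 144, 172, 190, 193, 183, 161, 141, 132, 130, 130, 131]
near right
   [111, 114, 114, 114, 113, 113, 113, 113, 113, 113, 113, 113, 116, 120, 124]
   [107, 102, 98, 95, 91, 83, 74, 68, 61, 56, 53, 52, 55, 57, 61]
   [50, 48, 48, 49, 51, 54, 54, 51, 49, 47, 
[... 491 characters left out ...]
 50, 50, 49, 51, 52, 52, 48]
left near
   [144, 175, 196, 133, 121, 201, 213, 210, 155, 92, 65, 26, 24, 27, 21]
   [86, 162, 177, 129, 135, 93, 38, 14, 23, 15, 21, 59, 77, 59, 41]
   [43, 25, 25, 24, 20, 16, 20, 40, 61, 9, 11, 12, 14, 11, 22]
near right
   [22, 50, 66, 82, 102, 106, 108, 100, 77, 58, 58, 58, 57, 58, 57]
   [89, 84, 87, 102, 108, 107, 134, 137, 62, 54, 55, 55, 56, 58, 58]
   [86, 82, 96, 108, 111, 111, 103, 72, 59, 59, 58, 60, 61, 59, 60]
right far
   [139, 132, 161, 199, 214, 218, 201, 123, 66, 56, 62, 108, 110, 110, 112]
   [130, 138, 174, 196, 215, 219, 163, 104, 106, 110, 109, 109, 112, 110, 112]
   [130, 153, 187, 214, 216, 207, 133, 115, 125, 122, 99, 111, 89, 103, 111]
```

Run:
```python
s=open("fit.py").read(); import re
M='M=[("scene",0,.25,1.2),("scene",0,.5,.6),("scene",0,.75,.4),("scene",1,.25,3.),("scene",1,.5,2.5),("scene",1,.75,2.),("scene",3,.75,-1.9),("top",0,.25,.45),("top",1,.25,1.),("top",3,.25,-.25),("top",3,.5,-1.),("top",3,.75,-1.4)]'
open("fit.py","w").write(re.sub(r"M=\[.*\]",M,s))
```

```bash
python3 fit.py
```

```text
shift mm (tool) [ 1.1 -0.3  2.6] rot deg (tool) [ 0.  -1.5 -1.8] sd deg [1.2 1.7 0.8]
res px [-0.1  0.  -0.3 -0.  -0.1 -0.1 -0.1  0.4 -0.  -0.4  0.1  0.1]
tray mid [0.4947 0.1373 0.1214]
along -x 0.12152543466247977 side 0.0032073204690162282 dz -0.003614571331115063
target .12,0,0
```

Level within measurement error (0 ± 1.2°, −1.5 ± 1.7°). I make a small centring correction and a last check of the stack, bystanders and lever.

creep_tool(moves="0.007,-0.0019,0.0027,-0.002,0;0.007,0,0,0,0;0.007,0,0,0,0;0.007,0,0,0,0;0.007,0,0,0,0;0.007,0,0,0,0")

```text
time: 25.8
tool_pos: [0.4435, 0.1461, 0.1087]
ee_rot: [3.142, -0.0, 1.321]
wrist_force: [-1.3, 0.5, -0.6]
width: 0.0103
finger_force: 28.9
```

Run:
```python
from h import *
t,K,E=cam("top"); t0=cv2.imread("pics/top0.png")
x,y,w,h=315,235,75,80; m=(t[y:y+h,x:x+w].min(2)>165).astype(np.uint8); c=np.vstack([k for k in cv2.findContours(m,0,2)[0] if cv2.contourArea(k)>5]).reshape(-1,2)+[x,y]
print(cv2.minAreaRect(np.array([onz(K,E,p,.082)[:2]*1e3 for p in c],np.float32)))
d=(cv2.absdiff(t,t0).max(2)>50).astype(np.uint8); d=cv2.morphologyEx(d,cv2.MORPH_OPEN,np.ones((3,3)))
for k in cv2.findContours(d,0,2)[0]:
    if cv2.contourArea(k)>12: print(cv2.boundingRect(k))
print({k:np.round(v,3) for k,v in get_obs().items() if k in("time","qvel","wrist_force","width","finger_force","tool_pos")})
```

```text
((479.7800598144531, -224.3062286376953), (96.92816162109375, 95.66883850097656), 30.506698608398438)
(261, 464, 17, 9)
(252, 462, 8, 4)
(153, 431, 12, 45)
(199, 428, 54, 45)
(75, 421, 16, 18)
(110, 413, 6, 9)
(116, 405, 6, 6)
(43, 269, 56, 145)
(73, 240, 167, 185)
{'time': np.float64(25.85), 'qvel': array([ 0.002,  0.001,  0.001,  0.002,  0.001, -0.001]), 'tool_pos': array([0.444, 0.146, 0.109]), 'wrist_force': array([-0.714, -0.781, -0.915]), 'finger_force': np.float64(28.851), 'width': np.float64(0.011)}
```

```bash
python3 -c "
from bench import *
print(close_job())"
```

```text
the job is handed in; nothing more can be done
None
```

I handed the job in at about 26 s. The switch is fully over to the green dot and the stack is standing within about 3 mm of its original place. The tray is held level within about 2°, about 12 cm in front of the outlet. To level it after the peel, I set it down once on clear bench and regripped it.

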